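Pull the snug control knob off an instrument panel

ROBOT

A 6-joint arm with a two-finger parallel gripper is mounted at the origin on the work surface. World frame = base frame: x ahead of the robot, y to its left, z up, the work surface at z = 0. Lengths are in mm, angles in degrees, forces in N, time in s.
With the tool pointing down it reaches from about 325 to 925 mm from the base axis. Payload 3.1 kg.
Tool frame: the origin (TCP) lies midway between the tips of the shut fingers; the grasp point (between the pads) lies bot.pinch_z behind it (bot.pinch_z is the distance from the TCP to the grasp point, in mm); z points along the fingers, y is the line along which they close (so a half turn about z gives the same grasp; the last joint's range is limited). The gripper opens to 85 mm and grips with 20 to 120 N. Pads are 22 mm wide; open, the fingers measure 114 mm over their backs; the gripper's body (76 mm by 85 mm) begins 54 mm behind the grasp point. The pads swing forward as they close: fully open they stand 13 mm farther back than shut.
Start: joints at [69.546, 12.427, 92.441, -0, 75.132, -6.429], TCP at [151.457, 606.383, 231.3] pointing down, gripper open.
Joint ranges: [-157.48, 157.48], [-44.54, 120.13], [17.64, 146.25], [-64.5, 244.5], [7.68, 150.69], [-147.95, 147.95]. Speed limits (degrees/s): [159.86, 159.86, 180, 180, 180, 180].

INTERFACE

Orientations are given as [roll, pitch, yaw] about the fixed x, y, z axes, in that order (R = Rz(yaw) Ry(pitch) Rx(roll)).
In Python, from bench import bot gives the robot as it stands. The module is installed in compiled form; this text tells all that it offers.
- The arm moves only by the tool drive_tool, never from a script. Its argument "plan" is a list of rows, each a list of 7 numbers: the turn, a rotation vector about the tool's x, y, z in units of 0.15 rad (1.0 is 0.15 rad), then the shift along the tool's x, y, z in units of 120 mm (1.0 is 120 mm), then the closure, from 0 (fully open) to 1 (shut). In form: [[wx, wy, wz, tx, ty, tz, claw], ...]. A call has 1 to 8 rows; each row shifts and turns the commanded pose from where the row before left it, along the tool's axes as they then stand; what a row does not reach is not made up. A row lasts 1/8 s, in which the tool goes at most 62.5 mm and 10.7 degrees, less where a joint would pass 70% of its speed; a pose out of reach is approached as far as the arm can. A call with a number of a shift or a turn outside -1 to 1 is refused whole. A call with a gripper value outside its range is refused whole. The fingers move at their own pace and stop on an object; "force" is the grip in N (left out, the last holds). Time passes only in rows, so rows that do not move let the fingers close. It gives the time, the measured TCP pose, the force, the opening and the grip force at its end, in the units of the state.
- bot.state(): the state, without advancing time (a new reading comes with each control period).
- bot.read_camera(name): name is "side" or "top" or "wrist"; returns (picture, depth): 384x512x3 uint8, red, green, blue; 384x512 float32, mm along the optical axis (not along the pixel's ray), 0 where there is no reading.
- bot.camera_info(name): a dict with "fx", "fy", "cx", "cy" (pixels), "position" and "orientation" of the camera in the world. Camera axes: x right, y up, looking along -z (the intrinsics and any distortion apply to the point x, -y, -z); pixel columns grow to the right and rows downward; lengths in mm; the calibration is good to about 2 mm. The wrist camera is an equidistant fisheye: a pixel r from the principal point sees the ray r / f radians off the axis. A picture is of the moment at which its call begins: read the wrist's pose just before it. camera_info takes no time and is no camera call; for the wrist camera it gives the pose at the moment of the call.
- bot.close_job(): hands the job in; it is judged then, once.
Trained networks look in the newest picture that a camera, given by its name, has taken for a name from the list of things; names that differ only in an ending like _2 or _b are one class to them, and where a whole thing is asked for, a point or a joint stands for the part that bears it (a point fixed in the world has none). Each returns a list of dicts, best first, with "p" (0 to 1); they miss things now and then, are a little off and sometimes report something else, mostly with a low value. They report only what shows in the picture. A call takes as long as a camera call.
- bot.regions_of(camera, query): "region" (384x512 bool, what is visible of it) and "extent" ([left, top, width, height] in pixels, round what is visible of it).
The state is a dict: "t": time; "qpos": joint angles; "joint_velocities": joint speeds; "joint_efforts": joint torques, N m; "tcp_pos": TCP position; "eef_rot": TCP orientation; "wrist_force": force on the tool from outside, world axes, zero at the start; "wrist_torque": the same for the moment, N m; "grip_width": finger opening in mm; "finger_force": force on a finger pad.
Only numpy, scipy, OpenCV 4.12 (cv2) and the standard library are available. Lean on these libraries where they do the work, as an engineer would, in place of code of your own. Each camera call takes 0.05 s, during which the arm holds its last target. There are 200 camera calls.

TASK

Take the knob puller from its wooden rest, hook its two toes under the skirt of the big knob on the instrument's panel and pull the knob straight up, gently, until it pops off its shaft. Carry the knob hooked in the puller to the cork mat, leave it standing there the right way up, and put the puller back in its rest as it was. Do not touch the knob with the gripper, do not press hard on the panel or shove or strain the knob, and leave everything else where it is.

Things in the scene. Friction and masses are not known exactly. Their poses are not given: they have to be found in the camera images.
- puller: Knob puller: wooden handle, steel crossbar and below it a steel jaw frame; 0.23 kg. Origin: centre of the crossbar's underside; z up the handle. Crossbar 20 (x) x 100 (y) x 8 mm, z 0 to 8. It starts in the rest, upright, crossbar on the rest's top, jaw frame hanging in the pocket, its y axis along the rest's y axis.
- puller_grip (a point): Middle of the puller's handle, 36 mm above the puller's origin. The handle is 24 (x) x 18 (y) mm, z 8 to 64 mm above the origin: grip it here, firmly (40 N or more). It is the only place to hold it.
- puller_thread (a point): Point on the puller's axis, 1 mm below its origin, where the jaw frame is threaded on. Its stiff thread is set at an unknown length: the toes' undersides lie anywhere from 46 to 76 mm below the puller's origin (not tracked: find it by touch, e.g. on the panel) and stay there. shaft and knob give the height to compare with.
- puller_arch (a point): Jaw frame: an arch in the puller's y-z plane, open both ways along x. Two legs, 12 mm wide in x, inner faces at y = +-27 mm, outer at +-32 mm, each ending in an inward toe, 4 mm thick, 12 mm long in x, tip at y = +-15 mm; 32 mm of room between toes and arch top. This point: on the axis, 30 mm below the puller's origin.
- rest: Fixed wooden block, 70 (x) x 124 (y) x 90 mm high, with a pocket open upward, 42 (x) x 80 (y) mm, floor at 10 mm. Origin: centre of underside. End walls (|y| 40 to 62 mm) are 90 mm high and carry the crossbar; side walls 78 mm. The puller's origin belongs on the rest's axis at z = 90 mm, its y axis along the rest's y (either way round).
- instrument: Electrical instrument lying fixed on its back, panel up, 180 (x) x 230 (y) mm. Origin: centre of underside, z up; bare panel face at z = 70 mm, thin and delicate (yields about 1 mm per 15 N): keep the puller's press under 25 N. The panel is bare for y 5 to 100 mm from x = -85 to 85 mm, but for the knob; a meter, small knobs and terminals, at most 14 mm high, lie at y < -20 mm.
- shaft (a point): Foot of the big knob's shaft on the panel face, at x = 20, y = 40, z = 70 mm of the instrument; the square brass shaft stands 14 mm high here. A spring detent holds the knob on it; it lets go at a straight pull of about 8 to 15 N within 3 mm of rise, then the knob slides up freely.
- knob: Big black round knob, 40 g. Origin: centre of its underside, z up. Hub diameter 24 mm, z 0 to 6; skirt diameter 44, z 6 to 10; body diameter 36, z 10 to 27. Seated, its hub stands on the panel, leaving a 6 mm gap under the skirt. Over 24 N between puller and knob, in any direction, damages it. It stands by itself on its hub.
- mat: Cork mat, fixed flat on the table, 140 x 140 x 5 mm. Origin: centre of the underside; top face at z = 5 mm.
- jar: Bystander: jar with steel lid, diameter 56 mm, 70 mm high. Origin: centre of underside.
- cup: Bystander: small steel bowl, diameter 64 mm, 45 mm high. Origin: centre of underside.
- weight: Bystander: brass weight, diameter 40 mm, 50 mm high. Origin: centre of underside.

How it is judged (in metres and radians):
On the way, in this order (a step that is already met when the one before it is completed fails the run):
1. the puller stands upright astride the knob while the knob is still seated on its shaft (horizontal distance between puller and knob below 0.012 m and angle between puller's own z axis and vertical below 0.15 rad and z of puller in the frame of knob below 0.081 m and z of knob in the frame of instrument below 0.074 m), for 0.2 s.
2. the knob hangs upright in the puller, clear of its shaft and of all else (z of knob in the frame of instrument above 0.09 m and horizontal distance between puller and knob below 0.014 m and angle between knob's own z axis and vertical below 0.25 rad and contact force between puller and knob above 0.1 N and contact force between knob and instrument below 0.05 N), for 0.2 s.
At the end, for the whole second after the job is handed in: The knob stands still and upright (0.1 rad) on its hub on the mat, centre within 60 mm of the mat's centre along each mat axis; the puller is at rest in its rest, crossbar on top (height within 5 mm, centre within 20 mm, upright within 0.1 rad, turned within 0.35 rad) (z of knob in the frame of mat between 0.002 and 0.009 m and x of knob in the frame of mat between -0.06 and 0.06 m and y of knob in the frame of mat between -0.06 and 0.06 m and angle between each of knob, puller's own z axis and vertical below 0.1 rad and linear speed of each of knob, puller below 0.01 m/s and horizontal distance between puller and rest below 0.02 m and z of puller in the frame of rest between 0.085 and 0.095 m and angle between the y axis of puller and the y axis of rest, either way round below 0.35 rad); the robot touches nothing.
It fails at once if the gripper or arm touches the knob (contact force between any of the fingers, the arm and knob above 0.5 N).
It fails at once if the puller presses on the instrument with more than 25 N (contact force between puller and instrument above 25 N).
It fails at once if the puller shoves or strains the knob with more than 24 N (contact force between puller and knob above 24 N).
It fails at once if a bystander is moved by more than 20 mm (distance of any of jar, cup, weight from where it was at the start of the episode above 0.02 m).
It also fails if it takes over 72 s, if anything falls off the work surface, if the arm or the gripper's body presses on something with over 40 N, if the wrist force passes 120 N, or if a joint passes its speed limit or range.

## Working session

There is one attempt and no reset: what is moved stays moved. The work goes in short steps, Python scripts to look and compute and a tool call to move; the robot and the scene stay as the last step left them, time stands still between calls to the robot, and variables do not carry over. Pictures are saved under pics/ and viewed, at most 10 in all, crops included, and the job is handed in when it is done.

Besides the shell and the picture viewer there is one more tool, called after "Emit:" as name(argument=value, ...), one argument or row to a line, values as JSON. drive_tool: Moves the arm, as the interface text tells. Shifts and turns lie within -1 to 1; 1 stands for 120 mm of shift or 0.15 rad of turn. Its arguments: {"type":"object","properties":{"plan":{"type":"array"},"force":{"type":"number"}},"required":["plan"]}

```bash
mkdir -p pics; cat > h.py <<'E'
from bench import bot
import numpy as np, cv2
from scipy.spatial.transform import Rotation as R
def world(ci,depth,mask):
    v,u=np.nonzero(mask&(depth>0)); d=depth[v,u]
    P=np.c_[(u-ci["cx"])/ci["fx"]*d,-(v-ci["cy"])/ci["fy"]*d,-d]
    return P@rot(ci).T+np.array(ci["position"])
def rot(ci):
    o=np.array(ci["orientation"]); 
    return o if o.shape==(3,3) else R.from_euler('xyz',o,degrees=True).as_matrix()
E
python3 - <<'E'
from h import *
print(bot.state(),bot.pinch_z)
for c in("top","side"):
    im,d=bot.read_camera(c); ci=bot.camera_info(c); print(c,ci)
    cv2.imwrite(f"pics/{c}0.png",im[:,:,::-1]); np.save(f"{c}_d.npy",d)
    for q in("puller","rest","instrument","knob","mat","jar","cup","weight"):
        for r in bot.regions_of(c,q)[:2]:
            m=r["region"]; W=world(ci,d,m)
            if len(W)==0: continue
            z=W[:,2]; t=W[z>np.percentile(z,97)-4]
            print(q,round(r["p"],2),r["extent"],len(W),"med",np.median(W,0).round(0),"z",np.percentile(z,[2,50,98]).round(0),"topmean",t.mean(0).round(1), "rect",cv2.minAreaRect(W[:,:2].astype(np.float32)), "toprect",cv2.minAreaRect(t[:,:2].astype(np.float32)))
E
```

```text
{'t': 0.0, 'qpos': array([ 6.95451553e+01,  1.24777501e+01,  9.25308068e+01, -4.13353177e-04,
        7.51316709e+01, -6.42891582e+00]), 'joint_velocities': array([ 0.04812055,  0.0474199 , -0.16042552,  0.05329937, -0.05448083,
       -0.01063922]), 'joint_efforts': array([-4.04044677e-04, -3.96862149e+01, -3.03842998e+01, -2.67919704e-04,
        9.89064400e-03,  6.95762040e-06]), 'tcp_pos': array([151.16654714, 605.58450495, 229.93631139]), 'eef_rot': array([-1.79860609e+02, -1.53046044e-02,  1.65974159e+02]), 'wrist_force': array([-0.10666697, -0.19281558,  0.2474728 ]), 'wrist_torque': array([ 0.01516902, -0.03056884,  0.00996097]), 'finger_force': 0.0, 'grip_width': 85.05041857520146} 18.700000000000003
top {'fx': 414.1103975724633, 'fy': 414.1103975724633, 'cx': 257.7980289585505, 'cy': 185.32415249203166, 'position': array([ 460.07629914,    1.12874279, 1125.66043314]), 'orientation': array([  7.13142586,   1.12394101, -91.31807423])}
puller 0.8 [115.2, 207.1, 40.3, 5.1] 320 med [532. 320. 100.] z [ 94. 100. 156.] topmean [531.5 328.  154.4] rect ((532.4551391601562, 327.9205
[... 6203 characters left out ...]
0039, 46.99768829345703), 79.16292572021484)
cup 0.74 [356.8, 305.7, 35.5, 39.7] 1065 med [ 740. -278.   29.] z [ 4. 29. 46.] topmean [ 731.9 -286.1   44.2] rect ((732.2579956054688, -284.913330078125), (61.424495697021484, 61.634273529052734), 50.640560150146484) toprect ((732.2579956054688, -284.913330078125), (61.424495697021484, 61.634273529052734), 50.640560150146484)
weight 0.61 [176.0, 171.8, 18.2, 25.3] 308 med [422. 145.  29.] z [-1. 29. 51.] topmean [421.  153.4  49.2] rect ((419.3169860839844, 169.714111328125), (41.74704360961914, 72.01964569091797), 1.7935372591018677) toprect ((420.41888427734375, 153.96820068359375), (19.59844970703125, 21.007524490356445), 61.367408752441406)
```

```bash
cat >> h.py <<'E'
def go(p,yaw,s=None,step=40.):
    """total tool-frame move from the measured pose to p with the tool straight down; prints total in units and rows"""
    s=s or bot.state(); R0=R.from_euler('xyz',s["eef_rot"],degrees=True)
    R1=R.from_euler('xyz',[180,0,yaw],degrees=True)
    w=(R0.inv()*R1).as_rotvec()/.15; t0=np.array(p)-s["tcp_pos"]
    t=R0.inv().apply(t0)/120; t1=R1.inv().apply(t0)/120
    n=int(max(np.ceil(np.linalg.norm(t0)/step),np.ceil(np.abs(w).max())))
    print("from",s["tcp_pos"].round(1),s["eef_rot"].round(2),"turn",w.round(3),"shift if before turn",t.round(4),"after turn",t1.round(4),"rows",n)
def fish(ci,depth,mask):
    v,u=np.nonzero(mask&(depth>0)); d=depth[v,u]
    x=u-ci["cx"]; y=v-ci["cy"]; r=np.hypot(x,y)+1e-9; th=r/ci["fx"]
    P=np.c_[x/r*np.tan(th)*d,-y/r*np.tan(th)*d,-d]
    return P@rot(ci).T+np.array(ci["position"])
E
python3 - <<'E'
from h import *
go([532,328,230],-177.3,step=60)
a=cv2.imread("pics/top0.png");b=cv2.imread("pics/side0.png")
cv2.imwrite("pics/both.png",cv2.resize(np.hstack([a[80:290,80:440],b[80:384,150:420][:210]]),(800,267)))
E
```

```text
from [151.5 606.4 231.3] [180.     0.   165.97] turn [ 0.     0.    -1.946] shift if before turn [-3.6387 -1.4822  0.0112] after turn [-3.0582 -2.4667  0.0111] rows 8
```

View pics/side0.png

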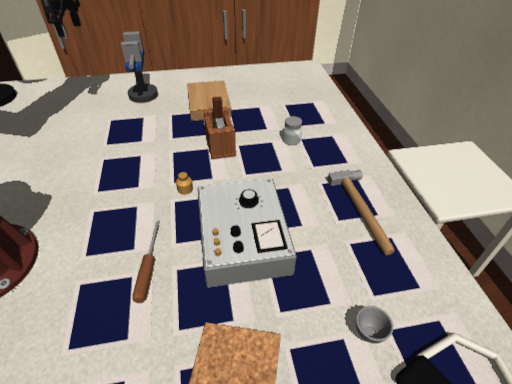

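```bash
python3 - <<'E'
from h import *
for c in("top","side"):
    d=np.load(c+"_d.npy"); W=world(bot.camera_info(c),d,np.ones(d.shape,bool))
    m=(W[:,2]>60)&(W[:,0]>100)&(W[:,0]<800)&(W[:,1]>180)&(W[:,1]<760)
    W=W[m]; k=np.round(W[:,:2]/40).astype(int)
    print(c,{tuple(u*40):int(W[(k==u).all(1),2].max()) for u in np.unique(k,axis=0)})
E
```

```text
top {(np.int64(280), np.int64(560)): 165, (np.int64(280), np.int64(600)): 164, (np.int64(280), np.int64(640)): 149, (np.int64(320), np.int64(560)): 164, (np.int64(320), np.int64(600)): 165, (np.int64(320), np.int64(640)): 151, (np.int64(480), np.int64(280)): 80, (np.int64(480), np.int64(320)): 82, (np.int64(480), np.int64(360)): 91, (np.int64(480), np.int64(400)): 92, (np.int64(520), np.int64(280)): 102, (np.int64(520), np.int64(320)): 157, (np.int64(520), np.int64(360)): 103, (np.int64(520), np.int64(400)): 95, (np.int64(560), np.int64(280)): 100, (np.int64(560), np.int64(320)): 156, (np.int64(560), np.int64(360)): 100, (np.int64(560), np.int64(400)): 94, (np.int64(720), np.int64(280)): 74, (np.int64(720), np.int64(320)): 74, (np.int64(760), np.int64(280)): 77, (np.int64(760), np.int64(320)): 75, (np.int64(760), np.int64(360)): 69}
side {(np.int64(120), np.int64(520)): 345, (np.int64(120), np.int64(560)): 345, (np.int64(120), np.int64(600)): 311, (np.int64(160), np.int64(520)): 345, (np.int64(160), np.int64(560)): 345, (np.int64(160), np.int64(600)): 333, (np.int64(160), np.int64(64
[... 294 characters left out ...]
600)): 195, (np.int64(320), np.int64(640)): 195, (np.int64(320), np.int64(680)): 195, (np.int64(320), np.int64(720)): 195, (np.int64(480), np.int64(280)): 89, (np.int64(480), np.int64(320)): 78, (np.int64(480), np.int64(360)): 91, (np.int64(480), np.int64(400)): 89, (np.int64(520), np.int64(280)): 99, (np.int64(520), np.int64(320)): 155, (np.int64(520), np.int64(360)): 98, (np.int64(520), np.int64(400)): 90, (np.int64(560), np.int64(280)): 97, (np.int64(560), np.int64(320)): 153, (np.int64(560), np.int64(360)): 90, (np.int64(560), np.int64(400)): 90, (np.int64(720), np.int64(280)): 70, (np.int64(720), np.int64(320)): 70, (np.int64(760), np.int64(280)): 71, (np.int64(760), np.int64(320)): 70}
```

Emit:
drive_tool(
  plan=[
    [0,0,-0.973,0,0,0,0],
    [0,0,-0.973,0,0,0,0],
    [0,0,0,-0.38,-0.308,0,0],
    [0,0,0,-0.38,-0.308,0,0],
    [0,0,0,-0.38,-0.308,0,0],
    [0,0,0,-0.38,-0.308,0,0],
    [0,0,0,-0.38,-0.308,0,0],
    [0,0,0,-0.38,-0.308,0,0],
  ],
)

```text
t: 1.9
tcp_pos: [436.6, 396.6, 231.6]
eef_rot: [180.0, 0.0, -177.3]
wrist_force: [0.9, 1.2, -0.0]
grip_width: 85.3
finger_force: 0.0
```

Emit:
drive_tool(
  plan=[
    [0,0,0,-0.38,-0.308,0,0],
    [0,0,0,-0.2,-0.15,0,0],
    [0,0,0,0,0,0,0],
  ],
)

```text
t: 2.28
tcp_pos: [509.1, 344.6, 231.3]
eef_rot: [-180.0, 0.0, -177.5]
wrist_force: [-0.8, 0.1, 0.2]
grip_width: 85.1
finger_force: 0.0
```

```bash
cat > w.py <<'E'
from h import *
import sys
def look(tag,qs):
    ci=bot.camera_info("wrist"); im,d=bot.read_camera("wrist"); cv2.imwrite(f"pics/{tag}.png",im[:,:,::-1]); np.savez(tag,im=im,d=d)
    for q in qs:
        for r in bot.regions_of("wrist",q)[:1]:
            W=fish(ci,d,r["region"])
            if len(W)==0: continue
            z=W[:,2]; t=W[z>np.percentile(z,97)-4]
            print(q,round(r["p"],2),r["extent"],len(W),"z",np.percentile(z,[2,50,98]).round(0),"top",t.mean(0).round(1),"rect",cv2.minAreaRect(W[:,:2].astype(np.float32)),"toprect",cv2.minAreaRect(t[:,:2].astype(np.float32)))
    return ci,d
E
python3 - <<'E'
from w import *
ci,d=look("w1",["puller","rest"]); print(ci)
go([532,328,107.3],-177.3)
E
```

```text
puller 0.77 [185.8, 183.4, 102.4, 59.9] 3295 z [ 17.  97. 154.] top [532.3 327.4 152.8] rect ((553.292236328125, 333.52392578125), (94.10484313964844, 101.24983978271484), 21.60948944091797) toprect ((532.6819458007812, 327.2505798339844), (22.82794952392578, 17.79566192626953), 2.4016940593719482)
rest 0.73 [90.0, 85.0, 39.8, 29.9] 954 z [-0. 31. 50.] top [423.9 157.2  48.9] rect ((422.9068908691406, 149.05592346191406), (56.72182846069336, 42.55024337768555), 85.72039031982422) toprect ((424.0123291015625, 156.89947509765625), (22.53664207458496, 22.242055892944336), 14.25964641571045)
{'fx': 297.3186396354542, 'fy': 297.3186396354542, 'cx': 254.7100797936765, 'cy': 196.11515197137146, 'position': array([437.30594089, 341.47303949, 372.9321129 ]), 'orientation': array([-1.66499249e+01,  1.20041950e-02,  9.25152517e+01])}
from [506.4 346.7 231.1] [ 1.7998e+02 -5.0000e-02 -1.7727e+02] turn [ 0.002 -0.006  0.004] shift if before turn [-0.2063 -0.1658  1.0319] after turn [-0.2054 -0.1654  1.0321] rows 4
```

View pics/w1.png

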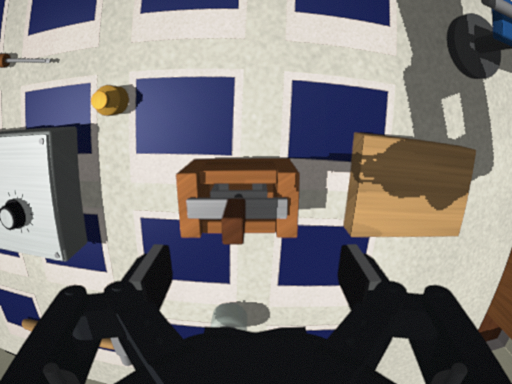

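```bash
python3 - <<'E'
from h import *
go([532.2,327.5,107.5],-177.3)
E
```

```text
from [506.4 346.7 231.1] [ 1.7998e+02 -5.0000e-02 -1.7727e+02] turn [ 0.002 -0.006  0.004] shift if before turn [-0.2077 -0.1701  1.0302] after turn [-0.2069 -0.1697  1.0304] rows 4
```

Emit:
drive_tool(
  plan=[
    [0,0,0,-0.203,-0.168,0,0],
    [0,0,0,0,0,0.3,0],
    [0,0,0,0,0,0.3,0],
    [0,0,0,0,0,0.23,0],
    [0,0,0,0,0,0.13,0],
    [0,0,0,0,0,0.07,0],
    [0,0,0,0,0,0,0],
  ],
  force=60,
)

```text
t: 3.3
tcp_pos: [532.4, 327.6, 107.9]
eef_rot: [180.0, 0.0, -177.3]
wrist_force: [-0.3, 0.6, 0.4]
grip_width: 85.4
finger_force: 0.0
```

Emit:
drive_tool(
  plan=[
    [0,0,0,0,0,0,0.6],
    [0,0,0,0,0,0,1],
    [0,0,0,0,0,0,1],
    [0,0,0,0,0,0,1],
    [0,0,0,0,0,0,1],
  ],
  force=60,
)

```text
t: 3.92
tcp_pos: [533.0, 327.3, 108.2]
eef_rot: [180.0, 0.1, -177.3]
wrist_force: [0.6, -1.2, 2.2]
grip_width: 17.5
finger_force: 59.1
```

Emit:
drive_tool(
  plan=[
    [0,0,0,0,0,-0.1,1],
    [0,0,0,0,0,-0.25,1],
    [0,0,0,0,0,-0.3,1],
    [0,0,0,0,0,-0.3,1],
    [0,0,0,0,0,-0.15,1],
    [0,0,0,0,0,0,1],
    [0,0,0,0,0,0,1],
  ],
  force=80,
)

```text
t: 4.8
tcp_pos: [531.4, 326.6, 237.5]
eef_rot: [-179.9, -0.2, -177.3]
wrist_force: [-0.2, -0.9, -2.4]
grip_width: 17.1
finger_force: 78.1
```

```bash
python3 - <<'E'
from h import *
s=bot.state(); print(s["tcp_pos"],s["eef_rot"],s["wrist_force"],s["grip_width"])
im,d=bot.read_camera("side"); ci=bot.camera_info("side")
W=world(ci,d,np.ones(d.shape,bool))
m=(abs(W[:,0]-532)<60)&(abs(W[:,1]-327)<45)&(W[:,2]>98)
for z in range(98,215,4):
    q=W[m&(W[:,2]>=z)&(W[:,2]<z+4)]
    if len(q): print(z,len(q),q[:,0].min().round(),q[:,0].max().round(),q[:,1].min().round(),q[:,1].max().round())
cv2.imwrite("pics/lift.png",cv2.resize(im[40:170,150:310,::-1],(640,520)))
E
```

```text
[531.42136728 326.57798406 237.49502285] [-179.91770932   -0.19712588 -177.30091259] [-0.16917811 -0.91691454 -2.37463351] 17.147006985764932
142 11 522.0 535.0 292.0 348.0
146 13 522.0 535.0 294.0 353.0
150 10 523.0 536.0 293.0 355.0
154 8 524.0 536.0 293.0 356.0
158 9 522.0 536.0 291.0 358.0
162 8 526.0 536.0 290.0 297.0
166 10 522.0 537.0 292.0 353.0
170 9 522.0 534.0 292.0 353.0
174 5 525.0 534.0 293.0 298.0
178 11 522.0 537.0 293.0 322.0
182 15 521.0 538.0 292.0 356.0
186 42 522.0 537.0 294.0 355.0
190 6 526.0 534.0 320.0 324.0
194 2 526.0 528.0 321.0 322.0
```

View pics/lift.png

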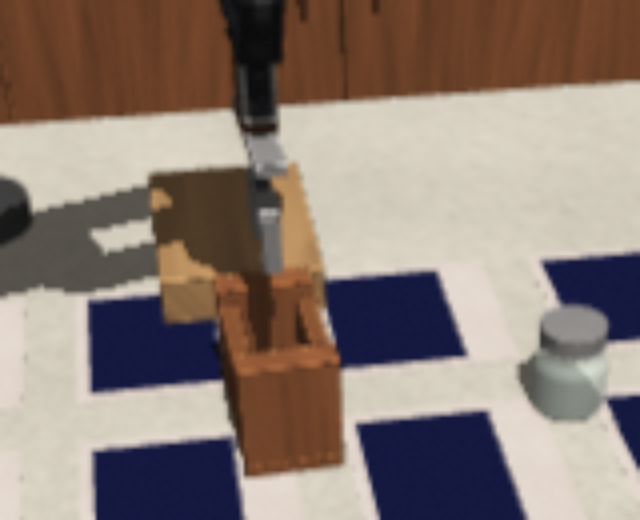

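Emit:
drive_tool(
  plan=[
    [0,0,0.419,0.01,-0.15,0,1],
    [0,0,0,0.011,-0.36,0,1],
    [0,0,0,0.011,-0.42,0,1],
    [0,0,0,0.011,-0.42,0,1],
    [0,0,0,0.011,-0.42,0,1],
    [0,0,0,0.011,-0.42,0,1],
    [0,0,0,0.011,-0.29,0,1],
    [0,0,0,0,-0.13,0,1],
  ],
)

```text
t: 5.85
tcp_pos: [518.5, 11.5, 238.9]
eef_rot: [-180.0, -0.1, 178.8]
wrist_force: [0.2, -0.3, -2.8]
grip_width: 17.1
finger_force: 78.6
```

Emit:
drive_tool(
  plan=[
    [0,0,0,0,0,0,1],
    [0,0,0,0,0,0,1],
  ],
)

```text
t: 6.1
tcp_pos: [519.5, 14.9, 239.4]
eef_rot: [180.0, -0.0, 179.1]
wrist_force: [-0.1, 0.4, -1.5]
grip_width: 17.2
finger_force: 78.7
```

```bash
python3 - <<'E'
from w import *
ci,d=look("w2",["knob","instrument","puller"])
go([518,14.7,237.3],179.1)
im,d=bot.read_camera("top");ci=bot.camera_info("top")
for r in bot.regions_of("top","knob")[:1]:
    W=world(ci,d,r["region"]); t=W[W[:,2]>92]; print(r["p"],r["extent"],cv2.minEnclosingCircle(t[:,:2].astype(np.float32)),t.mean(0))
E
```

```text
knob 0.57 [245.8, 199.2, 15.0, 8.1] 59 z [ 69.  79. 182.] top [513.6  16.7 182.2] rect ((530.0545654296875, 15.503372192382812), (15.079387664794922, 33.5268440246582), 88.16969299316406) toprect ((513.6558227539062, 16.73221206665039), (0.40806281566619873, 4.2143635749816895), 3.475069761276245)
instrument 0.92 [118.7, 114.8, 206.7, 153.2] 20864 z [44. 69. 83.] top [510.8 -66.8 102.9] rect ((563.0840454101562, -32.39875793457031), (277.7149658203125, 219.15306091308594), 89.23570251464844) toprect ((511.3656311035156, -34.69965362548828), (166.164794921875, 59.94979476928711), 82.74491882324219)
puller 0.69 [119.0, 115.4, 208.0, 153.7] 20248 z [63. 69. 82.] top [512.  -80.2  84. ] rect ((550.3820190429688, -32.12498474121094), (211.7245635986328, 275.400390625), 5.4861273765563965) toprect ((544.2034301757812, -33.50865936279297), (134.69927978515625, 161.95684814453125), 0.602562427520752)
from [519.7  15.1 239.6] [ 1.7999e+02 -1.0000e-02  1.7919e+02] turn [ 0.001 -0.001  0.01 ] shift if before turn [ 0.0138 -0.0035  0.0195] after turn [ 0.0138 -0.0035  0.0195] rows 1
```

View pics/w2.png

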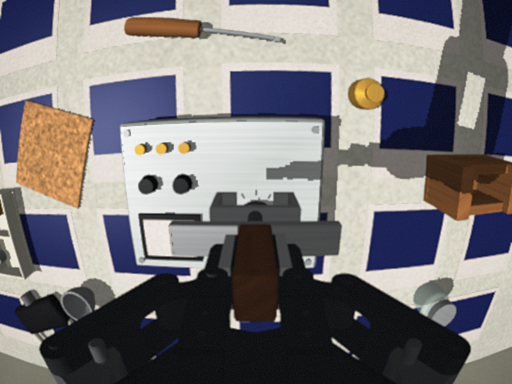

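Emit:
drive_tool(
  plan=[
    [0,0,0,-0.25,0,0,1],
    [0,0,0,-0.35,0,0,1],
    [0,0,0,-0.137,0,0,1],
    [0,0,0,0,0,0,1],
    [0,0,0,0,0,0,1],
  ],
)

```text
t: 7.02
tcp_pos: [607.2, 13.0, 239.3]
eef_rot: [180.0, -0.1, 179.1]
wrist_force: [0.4, 0.2, -2.3]
grip_width: 17.2
finger_force: 78.6
```

```bash
python3 - <<'E'
from w import *
ci,d=look("w3",["knob"])
W=fish(ci,d,np.ones(d.shape,bool))
k=W[(W[:,2]>92)&(W[:,2]<102)&(abs(W[:,0]-563)<28)&(abs(W[:,1]-15)<28)]; print(len(k),k.mean(0),cv2.minEnclosingCircle(k[:,:2].astype(np.float32)))
p=W[(W[:,2]>66)&(W[:,2]<74)&(W[:,0]>470)&(W[:,0]<530)&(W[:,1]>-180)&(W[:,1]<130)]; 
for x in (475,490,505,520):
    q=p[abs(p[:,0]-x)<5]; print(x,q[:,1].min(),q[:,1].max())
a=W[(W[:,2]>120)&(W[:,2]<205)&(abs(W[:,1]-15)<60)]
for z in range(120,235,6):
    q=W[(W[:,2]>z)&(W[:,2]<=z+6)&(abs(W[:,1]-15)<60)&(W[:,0]>560)]
    if len(q): print(z,len(q),q[:,0].min().round(1),q[:,0].max().round(1),q[:,1].min().round(1),q[:,1].max().round(1))
s=bot.state(); print(s["tcp_pos"],s["eef_rot"],s["wrist_force"])
im,d=bot.read_camera("top");ci=bot.camera_info("top")
W=world(ci,d,np.ones(d.shape,bool))
k=W[(W[:,2]>92)&(W[:,2]<102)&(abs(W[:,0]-563)<28)&(abs(W[:,1]-15)<28)]; print("top",len(k),k.mean(0),cv2.minEnclosingCircle(k[:,:2].astype(np.float32)))
E
```

```text
knob 0.78 [231.6, 117.3, 45.3, 47.9] 1431 z [78. 95. 97.] top [565.1  14.9  95.3] rect ((564.876708984375, 15.015279769897461), (43.00928497314453, 43.066795349121094), 3.960268497467041) toprect ((565.35693359375, 14.781292915344238), (34.1466064453125, 34.73002624511719), 29.007247924804688)
991 [564.98999737  14.90867918  95.26243256] ((565.2429809570312, 14.880814552307129), 17.934038162231445)
475 -134.46977594552806 86.77238945740348
490 -134.8196567722947 86.41352725886274
505 -134.62363095241798 86.39740260440047
520 -135.02851373254927 87.73548883121339
138 1 602.5 602.5 -5.0 -5.0
144 405 601.4 612.2 -18.9 44.9
150 52 601.4 610.2 -19.1 45.2
156 48 601.2 608.4 -19.3 45.2
162 39 601.5 606.3 -19.1 44.8
168 34 601.5 603.8 -17.8 45.1
174 24 601.5 603.0 -18.2 44.8
180 185 600.5 602.1 -18.1 44.5
186 1206 600.5 611.5 -18.5 44.8
192 43 602.9 607.6 7.9 17.3
198 43 603.0 605.7 8.7 17.2
204 22 602.7 604.5 10.1 16.5
216 49 597.5 599.3 -36.3 63.2
222 2052 596.6 618.6 -37.3 63.1
228 1850 595.7 618.0 -36.8 62.6
234 131 595.0 597.2 4.3 21.9
[607.19024741  12.8826514  239.55578255] [ 1.79997272e+02 -4.58516032e-02  1.79111085e+02] [ 0.28373161 -0.25028308 -2.1651605 ]
top 142 [563.78547273  16.97961501  96.36585144] ((564.207275390625, 16.440641403198242), 17.547882080078125)
```

View pics/w3.png

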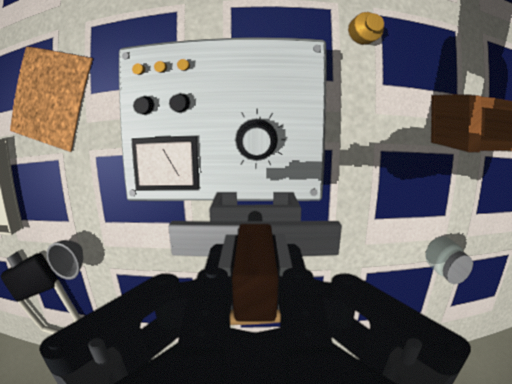

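Emit:
drive_tool(
  plan=[
    [0,0,0,0,0.0155,0.1,1],
    [0,0,0,0,0,0.2,1],
    [0,0,0,0,0,0.15,1],
    [0,0,0,0,0,0.05,1],
    [0,0,0,0,0,0,1],
    [0,0,0,0,0,0,1],
  ],
)

```text
t: 7.92
tcp_pos: [609.0, 14.4, 180.8]
eef_rot: [-180.0, 0.1, 179.1]
wrist_force: [-0.6, 1.1, -2.9]
grip_width: 17.0
finger_force: 78.6
```

```bash
cat >> w.py <<'E'
def rel(tag):
    s=bot.state(); print(s["tcp_pos"].round(1),s["eef_rot"].round(2),s["wrist_force"].round(1))
    ci=bot.camera_info("wrist"); im,d=bot.read_camera("wrist"); cv2.imwrite(f"pics/{tag}.png",im[:,:,::-1])
    W=fish(ci,d,np.ones(d.shape,bool)); tx,ty,tz=s["tcp_pos"]
    k=W[(W[:,2]>92)&(W[:,2]<99)&(abs(W[:,0]-564)<26)&(abs(W[:,1]-15)<26)]
    if len(k)>9: print("knob top",len(k),np.median(k[:,2]).round(2),cv2.minEnclosingCircle(k[:,:2].astype(np.float32)))
    p=W[(abs(W[:,2]-70)<5)&(abs(W[:,0]-530)<40)&(abs(W[:,1]-15)<60)]; print("panel z",np.median(p[:,2]).round(2),"near",np.median(W[(abs(W[:,2]-70)<3)&(abs(W[:,0]-tx+20)<8)&(abs(W[:,1]-ty)<40),2]).round(2))
    a=W[(abs(W[:,1]-ty)<34)&(abs(W[:,0]-tx)<12)&(W[:,2]<tz-40)]
    toe=a[(a[:,2]<tz-80)&(a[:,2]>tz-101)&(abs(a[:,1]-ty)>14)]
    h,e=np.histogram(toe[:,2],bins=np.arange(tz-101,tz-80,1)); i=h.argmax(); t=toe[abs(toe[:,2]-e[i]-.5)<1.5]
    print("toe top z",np.median(t[:,2]).round(2),len(t),"x",t[:,0].min().round(1),t[:,0].max().round(1),"y",np.percentile(t[:,1],[0,100]).round(1),"tips",[t[t[:,1]<ty,1].max().round(1),t[t[:,1]>ty,1].min().round(1)] )
    return W
E
python3 -c "
from w import *
rel('w4')"
```

```text
[609.   14.4 180.8] [-1.7999e+02  1.2000e-01  1.7910e+02] [-0.6  1.1 -2.9]
knob top 1546 95.33 ((565.2254028320312, 15.105856895446777), 17.997434616088867)
panel z 69.04 near 69.17
toe top z 90.02 361 x 603.5 614.2 y [-16.2  45.8] tips [np.float64(-0.7), np.float64(29.4)]
```

Emit:
drive_tool(
  plan=[
    [0,0,0,0,0.005,0.05,1],
    [0,0,0,0,0,0.05,1],
    [0,0,0,0,0,0.017,1],
    [0,0,0,0,0,0,1],
    [0,0,0,0,0,0,1],
  ],
)

```text
t: 8.6
tcp_pos: [608.3, 15.1, 165.8]
eef_rot: [-180.0, 0.0, 179.1]
wrist_force: [-0.2, -0.0, -2.4]
grip_width: 17.3
finger_force: 78.6
```

```bash
python3 -c "
from w import *
rel('w5')
for i in range(4): bot.read_camera('top'); print(bot.state()['wrist_force'].round(2),bot.state()['tcp_pos'].round(2))"
```

```text
[608.3  15.1 165.8] [-1.800e+02  2.000e-02  1.791e+02] [-0.2 -0.  -2.4]
knob top 1747 95.36 ((565.392333984375, 14.909688949584961), 17.959300994873047)
panel z 69.05 near 69.2
toe top z 69.16 438 x 596.4 614.7 y [-18.9  49.1] tips [np.float64(1.1), np.float64(29.6)]
[ 0.52  0.46 -2.09] [608.35  15.12 165.92]
[-0.81 -0.41 -2.55] [608.34  15.11 165.92]
[-0.06  0.2  -2.3 ] [608.31  15.14 165.92]
[ 0.51  0.36 -3.32] [608.26  15.13 165.86]
```

Emit:
drive_tool(
  plan=[
    [0,0,0,0,0,0.008,1],
    [0,0,0,0,0,0,1],
    [0,0,0,0,0,0,1],
  ],
)

```text
t: 9.22
tcp_pos: [608.1, 15.2, 164.6]
eef_rot: [180.0, -0.0, 179.1]
wrist_force: [0.2, -0.5, -2.7]
grip_width: 17.1
finger_force: 78.6
```

Emit:
drive_tool(
  plan=[
    [0,0,0,0,0,0.005,1],
    [0,0,0,0,0,0,1],
    [0,0,0,0,0,0,1],
  ],
)

```text
t: 9.6
tcp_pos: [608.1, 15.1, 164.1]
eef_rot: [180.0, -0.0, 179.1]
wrist_force: [0.2, -0.9, -1.5]
grip_width: 17.3
finger_force: 78.6
```

Emit:
drive_tool(
  plan=[
    [0,0,0,0,0,0.004,1],
    [0,0,0,0,0,0,1],
    [0,0,0,0,0,0,1],
  ],
)

```text
t: 9.98
tcp_pos: [608.3, 15.1, 164.0]
eef_rot: [-180.0, 0.0, 179.1]
wrist_force: [-0.5, 0.5, -1.4]
grip_width: 17.3
finger_force: 78.8
```

```bash
cat > f.py <<'E'
from h import *
a=[]
for i in range(5): bot.read_camera('top'); s=bot.state(); a.append(np.r_[s['wrist_force'],s['wrist_torque']*10,s['tcp_pos']])
print(np.mean(a,0).round(2))
E
python3 f.py
```

```text
[-1.0600e+00 -3.0000e-02  1.0500e+00  2.0000e-01  2.5600e+00 -1.3000e-01
  6.0829e+02  1.5130e+01  1.6403e+02]
```

Emit:
drive_tool(
  plan=[
    [0,0,0,0,0,-0.01,1],
    [0,0,0,0,0,0,1],
    [0,0,0,0.05,-0.001,0,1],
    [0,0,0,0.08,-0.002,0,1],
    [0,0,0,0.05,-0.001,0,1],
    [0,0,0,0,0,0,1],
    [0,0,0,0,0,0,1],
  ],
)

```text
t: 11.1
tcp_pos: [586.7, 15.0, 165.0]
eef_rot: [-180.0, 0.0, 179.1]
wrist_force: [0.9, -0.2, -1.9]
grip_width: 17.0
finger_force: 78.9
```

```bash
python3 f.py; python3 -c "
from w import *
rel('w6')"
```

```text
[ 2.0000e-02  3.4000e-01 -2.6100e+00  3.0000e-02  2.2000e-01 -2.0000e-02
  5.8680e+02  1.4970e+01  1.6497e+02]
[586.8  15.  164.9] [-1.800e+02  1.000e-02  1.791e+02] [-1.2  1.1 -2.5]
knob top 1692 95.42 ((565.3702392578125, 14.78331184387207), 17.975154876708984)
panel z 69.07 near 69.16
toe top z 69.28 337 x 574.8 592.6 y [-18.9  48.9] tips [np.float64(0.9), np.float64(29.4)]
```

View pics/w6.png

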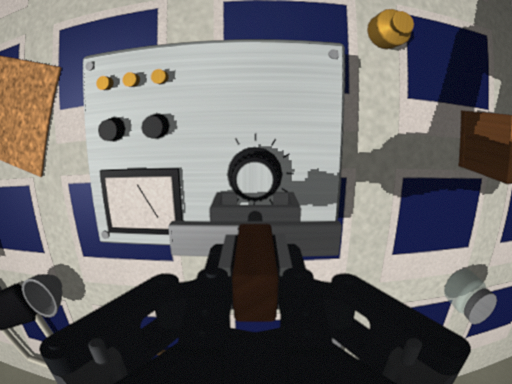

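Emit:
drive_tool(
  plan=[
    [0,0,0,0.03,-0.001,0,1],
    [0,0,0,0.05,-0.001,0,1],
    [0,0,0,0.05,-0.001,0,1],
    [0,0,0,0.03,-0.001,0,1],
    [0,0,0,0.018,0,0,1],
    [0,0,0,0,0,0,1],
    [0,0,0,0,0,0,1],
  ],
)

```text
t: 12.28
tcp_pos: [565.3, 14.8, 164.9]
eef_rot: [-180.0, 0.0, 179.1]
wrist_force: [-0.4, 0.5, -1.6]
grip_width: 17.4
finger_force: 78.9
```

```bash
python3 f.py
```

```text
[-6.0000e-02  1.9000e-01 -2.4700e+00  9.0000e-02 -1.2000e-01  0.0000e+00
  5.6531e+02  1.4830e+01  1.6484e+02]
```

Emit:
drive_tool(
  plan=[
    [0,0,0,0,0,-0.005,1],
    [0,0,0,0,0,-0.005,1],
    [0,0,0,0,0,-0.005,1],
    [0,0,0,0,0,0,1],
  ],
)

```text
t: 13.02
tcp_pos: [565.1, 14.8, 166.6]
eef_rot: [-180.0, -0.0, 179.1]
wrist_force: [-0.4, 0.7, -2.4]
grip_width: 17.1
finger_force: 78.9
```

Emit:
drive_tool(
  plan=[
    [0,0,0,0,0,-0.005,1],
    [0,0,0,0,0,-0.005,1],
    [0,0,0,0,0,0,1],
  ],
)

```text
t: 13.4
tcp_pos: [565.1, 14.8, 167.7]
eef_rot: [180.0, -0.0, 179.1]
wrist_force: [0.1, 0.6, -3.4]
grip_width: 17.2
finger_force: 78.8
```

Emit:
drive_tool(
  plan=[
    [0,0,0,0,0,-0.005,1],
    [0,0,0,0,0,-0.005,1],
    [0,0,0,0,0,0,1],
  ],
)

```text
t: 13.78
tcp_pos: [565.0, 14.9, 168.5]
eef_rot: [180.0, -0.0, 179.1]
wrist_force: [1.2, -1.2, -7.3]
grip_width: 16.7
finger_force: 78.3
```

Emit:
drive_tool(
  plan=[
    [0,0,0,0,0,-0.004,1],
    [0,0,0,0,0,-0.004,1],
    [0,0,0,0,0,0,1],
  ],
)

```text
t: 14.15
tcp_pos: [564.8, 14.9, 169.3]
eef_rot: [180.0, -0.0, 179.1]
wrist_force: [1.1, -0.4, -11.0]
grip_width: 17.0
finger_force: 78.1
```

Emit:
drive_tool(
  plan=[
    [0,0,0,0,0,-0.004,1],
    [0,0,0,0,0,-0.004,1],
    [0,0,0,0,0,0,1],
  ],
)

```text
t: 14.52
tcp_pos: [564.8, 14.9, 170.8]
eef_rot: [180.0, -0.1, 179.1]
wrist_force: [1.1, -0.2, -10.9]
grip_width: 17.1
finger_force: 78.3
```

Emit:
drive_tool(
  plan=[
    [0,0,0,0,0,-0.004,1],
    [0,0,0,0,0,-0.004,1],
    [0,0,0,0,0,0,1],
  ],
)

```text
t: 14.9
tcp_pos: [566.2, 14.7, 173.7]
eef_rot: [-180.0, 0.2, 179.1]
wrist_force: [-0.5, -0.5, -2.8]
grip_width: 17.3
finger_force: 79.4
```

Emit:
drive_tool(
  plan=[
    [0,0,0,0,0,-0.02,1],
    [0,0,0,0,0,-0.03,1],
    [0,0,0,0,0,-0.03,1],
    [0,0,0,0,0,-0.04,1],
    [0,0,0,0,0,-0.06,1],
    [0,0,0,0,0,-0.05,1],
    [0,0,0,0,0,-0.02,1],
    [0,0,0,0,0,0,1],
  ],
)

```text
t: 15.9
tcp_pos: [565.3, 14.8, 202.2]
eef_rot: [-180.0, 0.0, 179.1]
wrist_force: [-0.4, -0.3, -2.6]
grip_width: 17.4
finger_force: 79.4
```

Emit:
drive_tool(
  plan=[
    [0,0,0,0,0,0,1],
    [0,0,0,0,0,0,1],
    [0,0,0,0,0,0,1],
  ],
)

```text
t: 16.27
tcp_pos: [565.0, 14.9, 201.7]
eef_rot: [180.0, -0.0, 179.1]
wrist_force: [-0.0, 0.7, -2.8]
grip_width: 17.0
finger_force: 79.4
```

```bash
cat > k.py <<'E'
from w import *
s=bot.state(); print(s["tcp_pos"].round(1),s["wrist_force"].round(1))
tx,ty,tz=s["tcp_pos"]
ci=bot.camera_info("wrist"); im,d=bot.read_camera("wrist"); cv2.imwrite("pics/k.png",im[:,:,::-1])
W=fish(ci,d,np.ones(d.shape,bool))
k=W[(W[:,2]>tz-79)&(W[:,2]<tz-60)&(W[:,0]<tx-7)&(W[:,0]>tx-30)&(abs(W[:,1]-ty)<24)]
if len(k): print("knob top?",len(k),np.percentile(k[:,2],[5,50,95]).round(1),k[:,:2].min(0).round(1),k[:,:2].max(0).round(1))
im,d=bot.read_camera("side"); ci=bot.camera_info("side")
cv2.imwrite("pics/ks.png",im[:,:,::-1])
for r in bot.regions_of("side","knob")[:2]:
    V=world(ci,d,r["region"]); 
    if len(V): print("side knob",round(r["p"],2),r["extent"],np.percentile(V,[3,50,97],axis=0).round(0).tolist())
E
python3 k.py; python3 -c "
import cv2;a=cv2.imread('pics/ks.png')[110:240,180:320];b=cv2.imread('pics/k.png')[80:300,130:380]
import numpy as np
cv2.imwrite('pics/kk.png',np.hstack([cv2.resize(a,(420,390),interpolation=2),cv2.resize(b,(380,390))]))"
```

```text
[565.   14.9 201.7] [-0.   0.7 -2.8]
knob top? 489 [124.5 130.6 132.1] [547.5  -0.7] [558.   30.7]
side knob 0.66 [239.6, 179.4, 22.4, 17.7] [[543.0, -2.0, 114.0], [553.0, 6.0, 125.0], [581.0, 24.0, 133.0]]
```

View pics/kk.png

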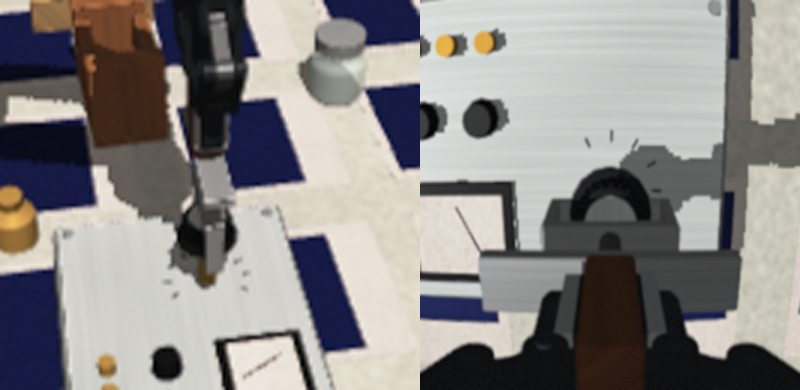

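Emit:
drive_tool(
  plan=[
    [0,0,0,0.01,-0.04,-0.03,1],
    [0,0,0,0.02,-0.08,-0.05,1],
    [0,0,0,0.03,-0.12,-0.05,1],
    [0,0,0,0.035,-0.14,-0.02,1],
    [0,0,0,0.035,-0.14,0,1],
    [0,0,0,0.035,-0.14,0,1],
    [0,0,0,0.035,-0.14,0,1],
    [0,0,0,0.035,-0.14,0,1],
  ],
)

```text
t: 17.42
tcp_pos: [534.7, -98.7, 219.7]
eef_rot: [180.0, -0.0, 179.1]
wrist_force: [0.3, -0.1, -3.6]
grip_width: 17.2
finger_force: 79.6
```

Emit:
drive_tool(
  plan=[
    [0,0,0,0.035,-0.14,0,1],
    [0,0,0,0.035,-0.14,0,1],
    [0,0,0,0.035,-0.14,0,1],
    [0,0,0,0.035,-0.14,0,1],
    [0,0,0,0.035,-0.14,0,1],
    [0,0,0,0.035,-0.14,0,1],
    [0,0,0,0.035,-0.14,0,1],
    [0,0,0,0.035,-0.14,0,1],
  ],
)

```text
t: 18.42
tcp_pos: [499.2, -232.5, 219.9]
eef_rot: [-180.0, 0.0, 179.1]
wrist_force: [0.3, 0.1, -3.1]
grip_width: 17.1
finger_force: 79.6
```

Emit:
drive_tool(
  plan=[
    [0,0,0,0.035,-0.14,0,1],
    [0,0,0,0.035,-0.14,0,1],
    [0,0,0,0.03,-0.12,0,1],
    [0,0,0,0.02,-0.08,0,1],
    [0,0,0,0.012,-0.05,0,1],
    [0,0,0,0.005,-0.02,0,1],
    [0,0,0,0,0,0,1],
    [0,0,0,0,0,0,1],
  ],
)

```text
t: 19.42
tcp_pos: [482.1, -296.6, 219.8]
eef_rot: [180.0, -0.0, 179.1]
wrist_force: [-0.8, -0.5, -3.1]
grip_width: 17.1
finger_force: 79.6
```

```bash
python3 k.py
```

```text
[ 482.1 -296.6  219.8] [-0.8 -0.5 -3.1]
knob top? 502 [142.6 148.9 150.4] [ 464.8 -312.2] [ 475.1 -280.9]
side knob 0.65 [211.8, 324.3, 35.5, 23.8] [[455.0, -312.0, 5.0], [468.0, -301.0, 138.0], [500.0, -231.0, 152.0]]
```

Emit:
drive_tool(
  plan=[
    [0,0,0,0,0,0.05,1],
    [0,0,0,0,0,0.15,1],
    [0,0,0,0,0,0.22,1],
    [0,0,0,0,0,0.22,1],
    [0,0,0,0,0,0.17,1],
    [0,0,0,0,0,0.1,1],
    [0,0,0,0,0,0.04,1],
    [0,0,0,0,0,0,1],
  ],
)

```text
t: 20.58
tcp_pos: [482.1, -297.1, 105.9]
eef_rot: [-180.0, 0.0, 179.1]
wrist_force: [0.4, -0.5, -2.9]
grip_width: 16.8
finger_force: 79.6
```

Emit:
drive_tool(
  plan=[
    [0,0,0,0,0,0.01,1],
    [0,0,0,0,0,0.01,1],
    [0,0,0,0,0,0.008,1],
    [0,0,0,0,0,0,1],
    [0,0,0,0,0,0,1],
  ],
)

```text
t: 21.2
tcp_pos: [482.0, -297.1, 102.6]
eef_rot: [-180.0, 0.0, 179.1]
wrist_force: [0.2, -0.2, -3.5]
grip_width: 17.5
finger_force: 79.6
```

```bash
python3 f.py; python3 k.py
```

```text
[ 1.1000e-01  1.0000e-01 -2.6000e+00  3.0000e-02  1.0000e-02 -1.5000e-01
  4.8201e+02 -2.9709e+02  1.0256e+02]
[ 482.  -297.1  102.5] [-1.  -0.8 -2.9]
knob top? 496 [25.1 31.6 33. ] [ 464.4 -312.7] [ 475.  -281.3]
side knob 0.56 [220.5, 364.4, 26.4, 14.8] [[460.0, -312.0, 15.0], [465.0, -306.0, 17.0], [498.0, -296.0, 32.0]]
```

Emit:
drive_tool(
  plan=[
    [0,0,0,0,0,0.006,1],
    [0,0,0,0,0,0.006,1],
    [0,0,0,0,0,0.006,1],
    [0,0,0,0,0,0.002,1],
    [0,0,0,0,0,0,1],
    [0,0,0,0,0,0,1],
  ],
)

```text
t: 22.35
tcp_pos: [482.1, -297.1, 100.2]
eef_rot: [-180.0, 0.0, 179.1]
wrist_force: [0.1, -0.9, -1.6]
grip_width: 17.4
finger_force: 79.6
```

```bash
python3 f.py; python3 k.py
```

```text
[-4.0000e-02  1.8000e-01 -2.4600e+00 -8.0000e-02 -7.0000e-02  2.3000e-01
  4.8203e+02 -2.9710e+02  1.0019e+02]
[ 482.  -297.1  100.2] [ 0.4 -0.  -2.8]
knob top? 508 [23.2 30.  31.5] [ 464.4 -312.7] [ 475.  -281.3]
```

Emit:
drive_tool(
  plan=[
    [0,0,0,-0.02,0,0,1],
    [0,0,0,-0.05,0,0,1],
    [0,0,0,-0.08,0,0,1],
    [0,0,0,-0.1,0,0,1],
    [0,0,0,-0.1,0,0,1],
    [0,0,0,-0.07,0,0,1],
    [0,0,0,0,0,0,1],
    [0,0,0,0,0,0,1],
  ],
)

```text
t: 23.75
tcp_pos: [532.1, -297.7, 99.9]
eef_rot: [180.0, -0.0, 179.1]
wrist_force: [-0.0, 0.5, -2.9]
grip_width: 17.5
finger_force: 79.6
```

```bash
python3 - <<'E'
from w import *
s=bot.state(); print(s["tcp_pos"],s["wrist_force"])
ci=bot.camera_info("wrist"); im,d=bot.read_camera("wrist")
W=fish(ci,d,np.ones(d.shape,bool))
k=W[(W[:,2]>26)&(W[:,2]<40)&(abs(W[:,0]-482)<26)&(abs(W[:,1]+297)<26)]; print(len(k),np.percentile(k[:,2],[3,50,97]),cv2.minEnclosingCircle(k[:,:2].astype(np.float32)))
E
```

```text
[ 532.07626515 -297.72591202   99.91314524] [-0.0194146   0.48175066 -2.91564486]
1788 [28.06564448 30.34915199 31.72482265] ((482.22760009765625, -296.6457824707031), 18.006919860839844)
```

Emit:
drive_tool(
  plan=[
    [0,0,0,0,0,-0.05,1],
    [0,0,0,0,0,-0.25,1],
    [0,0,0,0,0,-0.35,1],
    [0,0,0,0,0,-0.3,1],
    [0,0,0,0,0,-0.19,1],
    [0,0,-0.419,0,0,0,1],
  ],
)

```text
t: 24.55
tcp_pos: [533.8, -299.1, 241.3]
eef_rot: [-179.7, 0.3, -177.2]
wrist_force: [0.8, 0.3, -2.9]
grip_width: 17.0
finger_force: 79.8
```

Emit:
drive_tool(
  plan=[
    [0,0,0,-0.009,0.2,0,1],
    [0,0,0,-0.019,0.4,0,1],
    [0,0,0,-0.019,0.4,0,1],
    [0,0,0,-0.019,0.4,0,1],
    [0,0,0,-0.019,0.4,0,1],
    [0,0,0,-0.019,0.4,0,1],
    [0,0,0,-0.019,0.4,0,1],
    [0,0,0,-0.019,0.4,0,1],
  ],
)

```text
t: 25.55
tcp_pos: [531.0, 65.1, 236.7]
eef_rot: [180.0, -0.1, -177.3]
wrist_force: [0.4, 0.2, -2.2]
grip_width: 17.1
finger_force: 79.7
```

Emit:
drive_tool(
  plan=[
    [0,0,0,-0.019,0.4,0,1],
    [0,0,0,-0.019,0.4,0,1],
    [0,0,0,-0.019,0.4,0,1],
    [0,0,0,-0.019,0.4,0,1],
    [0,0,0,-0.019,0.35,0,1],
    [0,0,0,-0.009,0.2,0,1],
    [0,0,0,0,0.05,0,1],
    [0,0,0,0,0,0,1],
  ],
)

```text
t: 26.55
tcp_pos: [532.2, 326.1, 236.7]
eef_rot: [-179.9, -0.0, -177.3]
wrist_force: [-0.1, -0.1, -2.3]
grip_width: 17.0
finger_force: 79.7
```

Emit:
drive_tool(
  plan=[
    [0,0,0,0,0,0,1],
    [0,0,0,0,0,0,1],
  ],
)

```text
t: 26.8
tcp_pos: [532.8, 325.6, 237.0]
eef_rot: [-180.0, -0.0, -177.4]
wrist_force: [-0.9, 0.6, -2.5]
grip_width: 17.2
finger_force: 79.7
```

```bash
python3 f.py; python3 -c "
from w import *
go([532.3,327.5,190],-177.3)
ci,d=look('w8',['rest'])
W=fish(ci,d,np.ones(d.shape,bool))
m=W[(abs(W[:,2]-89)<4)&(abs(W[:,0]-532)<45)&(abs(W[:,1]-327)<68)]
print(len(m),cv2.minAreaRect(m[:,:2].astype(np.float32)))
"
```

```text
[-3.0000e-02  3.0000e-02 -2.0100e+00 -2.0000e-02  1.8000e-01  4.0000e-02
  5.3272e+02  3.2615e+02  2.3703e+02]
from [532.6 326.5 237. ] [-180.      0.   -177.33] turn [-0.     0.    -0.004] shift if before turn [0.0023 0.0086 0.3916] after turn [0.0023 0.0086 0.3916] rows 2
rest 0.85 [192.2, 140.3, 128.2, 76.7] 7489 z [ 8. 77. 90.] top [529.5 328.   90.9] rect ((547.2284545898438, 327.930419921875), (102.28082275390625, 164.64944458007812), 0.3378162682056427) toprect ((532.6510009765625, 327.6695861816406), (69.17269897460938, 124.12454986572266), 2.692694664001465)
2593 ((532.6510009765625, 327.6695861816406), (69.17269897460938, 124.12454986572266), 2.692694664001465)
```

Emit:
drive_tool(
  plan=[
    [0,0,0,0,0.01,0.1,1],
    [0,0,0,0,0,0.25,1],
    [0,0,0,0,0,0.25,1],
    [0,0,0,0,0,0.2,1],
    [0,0,0,0,0,0.15,1],
    [0,0,0,0,0,0.08,1],
    [0,0,0,0,0,0.02,1],
    [0,0,0,0,0,0,1],
  ],
)

```text
t: 28.15
tcp_pos: [533.1, 328.3, 111.8]
eef_rot: [180.0, 0.1, -177.3]
wrist_force: [0.0, 0.2, -2.1]
grip_width: 17.0
finger_force: 79.7
```

Emit:
drive_tool(
  plan=[
    [0,0,0,0,0,0.007,1],
    [0,0,0,0,0,0.005,1],
    [0,0,0,0,0,0,1],
    [0,0,0,0,0,0,1],
  ],
)

```text
t: 28.65
tcp_pos: [532.5, 328.1, 109.6]
eef_rot: [180.0, 0.0, -177.3]
wrist_force: [-0.4, 0.2, -3.2]
grip_width: 17.1
finger_force: 79.7
```

Emit:
drive_tool(
  plan=[
    [0,0,0,0,0,0.006,1],
    [0,0,0,0,0,0.006,1],
    [0,0,0,0,0,0,1],
    [0,0,0,0,0,0,1],
  ],
)

```text
t: 29.15
tcp_pos: [532.5, 328.0, 108.2]
eef_rot: [-180.0, 0.0, -177.3]
wrist_force: [-1.5, -0.6, -0.8]
grip_width: 16.9
finger_force: 80.1
```

Emit:
drive_tool(
  plan=[
    [0,0,0,0,0,0.004,1],
    [0,0,0,0,0,0,1],
    [0,0,0,0,0,0,1],
  ],
)

```text
t: 29.52
tcp_pos: [532.5, 328.1, 108.3]
eef_rot: [-180.0, 0.0, -177.3]
wrist_force: [-2.8, -1.9, 5.2]
grip_width: 17.1
finger_force: 80.4
```

Emit:
drive_tool(
  plan=[
    [0,0,0,0,0,0,0.7],
    [0,0,0,0,0,0,0.6],
    [0,0,0,0,0,0,0.3],
    [0,0,0,0,0,0,0],
    [0,0,0,0,0,0,0],
    [0,0,0,0,0,0,0],
  ],
)

```text
t: 30.28
tcp_pos: [532.5, 328.0, 107.6]
eef_rot: [180.0, 0.0, -177.3]
wrist_force: [-0.6, 0.2, 0.2]
grip_width: 85.4
finger_force: 0.0
```

Emit:
drive_tool(
  plan=[
    [0,0,0,0,0,-0.1,0],
    [0,0,0,0,0,-0.25,0],
    [0,0,0,0,0,-0.4,0],
    [0,0,0,0,0,-0.4,0],
    [0,0,0,0,0,-0.1,0],
    [0,0,0,0,0,0,0],
    [0,0,0,0,0,0,0],
  ],
)

```text
t: 31.15
tcp_pos: [531.3, 327.4, 255.3]
eef_rot: [-179.9, -0.2, -177.3]
wrist_force: [-0.2, -0.4, -0.8]
grip_width: 85.3
finger_force: 0.0
```

```bash
python3 - <<'E'
from w import *
print(bot.state()["tcp_pos"],bot.state()["grip_width"])
ci,d=look('w9',['puller','rest'])
W=fish(ci,d,np.ones(d.shape,bool))
for lo,hi in((148,160),(95,103)):
    m=W[(W[:,2]>lo)&(W[:,2]<hi)&(abs(W[:,0]-532)<30)&(abs(W[:,1]-327)<60)]; print(len(m),np.median(m[:,2]),cv2.minAreaRect(m[:,:2].astype(np.float32)))
im,d=bot.read_camera("side"); ci=bot.camera_info("side")
W=world(ci,d,np.ones(d.shape,bool)); k=W[(W[:,2]>26)&(W[:,2]<40)&(abs(W[:,0]-482)<30)&(abs(W[:,1]+297)<30)]; print("knob",len(k),np.median(k,0))
cv2.imwrite("pics/end.png",im[:,:,::-1])
E
```

```text
[531.26592789 327.44789908 255.28959863] 85.28523538350498
puller 0.63 [207.6, 165.8, 99.8, 43.0] 2578 z [ 18.  97. 154.] top [532.8 327.7 152.9] rect ((538.4774780273438, 329.1064453125), (34.486175537109375, 99.59358978271484), 5.59861421585083) toprect ((533.4273071289062, 327.6371765136719), (23.595046997070312, 17.421916961669922), 2.773489475250244)
rest 0.93 [195.1, 139.7, 117.7, 71.0] 5047 z [ 8. 78. 90.] top [530.9 325.9  89.1] rect ((546.3358154296875, 328.2265625), (96.5509262084961, 123.61490631103516), 2.7174582481384277) toprect ((533.058837890625, 327.6037902832031), (69.52399444580078, 123.62863159179688), 2.751450538635254)
559 152.9681511309279 ((533.386962890625, 327.6417236328125), (23.675077438354492, 17.436750411987305), 2.780818223953247)
1426 97.16863596817126 ((532.4197387695312, 328.30450439453125), (21.389354705810547, 99.68487548828125), 2.7348952293395996)
knob 385 [ 479.65170626 -298.7223981    31.10742688]
```

View pics/end.png

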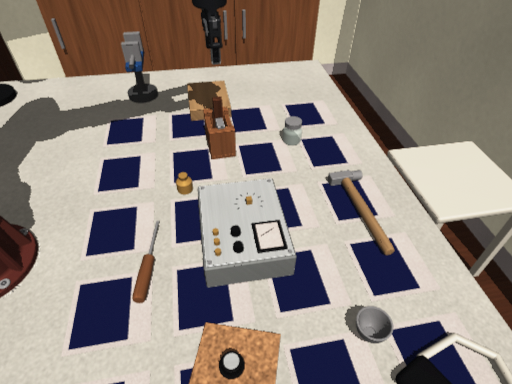

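The final view shows the knob upright on the mat at (232,362), the puller in its rest at (217,115) and the bare shaft at (249,199). The bystanders have not moved.

```bash
python3 -c "
from bench import bot
print(bot.close_job())"
```

```text
the job is handed in; nothing more can be done
None
```

The knob stands upright near the middle of the cork mat, the puller is back in its rest, and I handed the job in at about 31 s; no verdict came back.

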